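# Fill the coffee canister and snap its lid shut

## Task

Pick the small black tray up by its wooden handle and tip it so that the three coffee capsules slide off into the blue canister (do not touch the capsules with the gripper), then set the empty tray back down flat on the worktop and let go of it. Take the wooden lid by its knob, put it squarely on the canister and press until it clicks home past the studs, then keep pressing firmly, without ramming it: finish while still holding the lid down with a steady push of about 15 N. Leave the mug, espresso cup, sugar jar and teaspoon where they are.

Things in the scene. Friction and masses are not known exactly. Their poses are not given: they have to be found in the camera images.
- canister: Round blue open stoneware canister, fixed to the worktop: outer diameter 130 mm, inner 122 mm, 110 mm tall, inner floor 6 mm up; origin at the centre of its underside. Four sprung steel ball studs inside the mouth, centred 5 mm below the rim, stick 6.5 mm inward (leaving a 109 mm opening) and yield outward up to 5 mm.
- canister_mouth (a point): Centre of the canister's mouth at rim height, 110 mm above the worktop.
- lid: Round lid standing upright, about 160 g; origin at the centre of its underside, z up through the knob. White plug 98 mm wide at the bottom, flaring to 115 mm between 12 and 14 mm up, then a groove 106 mm wide; wooden flange 136 mm wide from 24 to 30 mm up; dark round knob 34 mm wide from 30 to 62 mm up. Home on the canister, the origin is 86 mm above the canister's underside.
- lid_rim (a point): Centre of the flange's underside, 24 mm above the lid's origin; home when level with the canister's mouth. Pressed down centred, the plug forces the studs apart from about 12 mm above home (resistance rising to some 8 to 15 N), they snap into the groove about 5 mm above home, the force drops (the lid is even drawn in), then the flange lands hard on the rim. About 3 mm play all round.
- lid_knob (a point): Grip point on the lid's axis inside the knob, 50 mm above the lid's origin (12 mm below the knob's top).
- tray: Black tray, about 160 g; origin at the centre underside, x to its open front edge, z up. Floor 3 mm thick, x from -60 to +55 mm, 86 mm wide outside, 80 inside; side walls 20 mm, back wall 30 mm high, none in front. Wooden bar handle behind: 16 mm thick (along y), x from -60 to -140 mm, 18 to 48 mm up, clear on both sides. Slick: capsules slide at about 15 to 22 degrees of tilt.
- tray_grip (a point): Grip point in the middle of the tray's handle: 105 mm behind the tray's origin (tray x = -105 mm), 35 mm above its underside.
- tray_lip (a point): Middle of the tray's open front edge, on the floor's top face: tray x = +55 mm, 3 mm up.
- capsule0: Red coffee capsule on the tray, a blunt cone 35 mm wide at the base, 22 mm at the top, 28 mm tall, 15 g; origin at the centre of its base.
- capsule1: Yellow coffee capsule on the tray, same size and origin as the red.
- capsule2: Green coffee capsule on the tray, same size and origin as the red.
- mug: White mug, 80 mm wide, 90 mm tall, origin under its centre; bystander.
- espresso_cup: Terracotta espresso cup, 60 mm wide, 55 mm tall, origin under its centre; bystander.
- sugar_jar: Amber sugar jar with a steel cap, 70 mm wide, 110 mm tall, origin under its centre; bystander.
- teaspoon: Steel teaspoon, 140 mm long, lying on the worktop; bystander.

How it is judged (in metres and radians):
On the way, in this order (a step that is already met when the one before it is completed fails the run):
1. all three capsules lie in the canister (horizontal distance between each of capsule0, capsule1, capsule2 and canister below 0.063 m and z of capsule0 in the frame of canister between 0 and 0.09 m and z of capsule1 in the frame of canister between 0 and 0.09 m and z of capsule2 in the frame of canister between 0 and 0.09 m), for 0.2 s.
2. the tray is set down flat on the worktop and let go (height (world z) of tray below 0.008 m and angle between tray's own z axis and vertical below 0.1 rad and contact force between the fingers and tray below 0.2 N and linear speed of tray below 0.03 m/s), for 0.2 s.
3. the lid has clicked home on the canister (z of lid in the frame of canister between 0.08 and 0.0885 m and horizontal distance between lid and canister below 0.006 m and angle between lid's own z axis and vertical below 0.05 rad), for 0.1 s.
At the end, for the whole second after the job is handed in: While the robot still presses: lid home on the canister (within 2.5 mm of flush, 6 mm of centred, tilt below 0.05 rad) and pushed onto it with more than 8 N by the gripper; all three capsules inside the canister; the tray flat on the worktop, released and at rest (all of step 1 and all of step 2 and all of step 3 and contact force between lid and canister above 8 N and contact force between any of the fingers, the arm and lid above 1 N); the arm keeps its last pose, push and grip.
It fails at once if the gripper touches a capsule (contact force between the fingers and capsule0 above 0.5 N or contact force between the fingers and capsule1 above 0.5 N or contact force between the fingers and capsule2 above 0.5 N).
It fails at once if the lid is rammed onto the canister with more than 60 N (contact force between lid and canister above 60 N).
It fails at once if a bystander is moved by more than 40 mm or tipped over (distance of any of mug, espresso_cup, sugar_jar, teaspoon from where it was at the start of the episode above 0.04 m or angle between any of mug, espresso_cup, sugar_jar's own z axis and vertical above 0.5 rad).
It also fails if it takes over 72 s, if anything falls off the work surface, if the arm or the gripper's body presses on something with over 40 N, if the wrist force passes 120 N, or if a joint passes its speed limit or range.

## Robot

A 6-joint arm with a two-finger parallel gripper is mounted at the origin on the work surface. World frame = base frame: x ahead of the robot, y to its left, z up, the work surface at z = 0. Lengths are in mm, angles in rad, forces in N, time in s.
With the tool pointing down it reaches from about 300 to 775 mm from the base axis. Payload 14.6 kg.
Tool frame: the origin (TCP) lies between the finger pads; the fingertips stand manip.tip_reach ahead of it and the grasp point (between the pads) lies 5 mm behind it (manip.tip_reach is the distance from the TCP to the fingertips, in mm); z points along the fingers, y is the line along which they close (so a half turn about z gives the same grasp; the last joint's range is limited). The gripper opens to 94 mm and grips with 3 to 60 N. Pads are 16 mm wide; open, the fingers measure 119 mm over their backs; the gripper's body (75 mm by 177 mm) begins 78 mm behind the grasp point.
Start: joints at [-1.279, 0.3, 1.521, -0, 1.321, -0.067], TCP at [193.126, -514.968, 219.446] pointing down, gripper open.
Joint ranges: [-3.03, 3.03], [-0.79, 2.21], [0.23, 2.52], [-1.04, 4.18], [0, 3.07], [-2.55, 2.55]. Speed limits (rad/s): [2.22, 2.22, 2.57, 3.14, 3.14, 3.14].

## Interface

Orientations are given as [roll, pitch, yaw] about the fixed x, y, z axes, in that order (R = Rz(yaw) Ry(pitch) Rx(roll)).
In Python, from cell import manip gives the robot as it stands. The module is installed in compiled form; this text tells all that it offers.
- The arm moves only by the shell command python3 -m creep 'ROWS' [FORCE]. ROWS is JSON, a list of rows, each a list of 3 entries, a list of its own where there are three numbers: the opening, from -1 (shut) to 1 (fully open), then the shift along the tool's x, y, z in cm, then the turn about the tool's z in units of 5 degrees (1.0 is 5 degrees). In form: [[grip, [tx, ty, tz], roll], ...]. A call has 1 to 12 rows; each row is the pose to reach, as a shift and turn from the pose commanded when the call began, along the tool's axes at that moment; what a row does not reach only later rows make up. A row lasts 1/10 s, in which the tool goes at most 50 mm and 8.59 degrees, less where a joint would pass 70% of its speed; a pose out of reach is approached as far as the arm can. A call with a gripper value outside its range is refused whole. The fingers move at their own pace and stop on an object; FORCE is the grip in N (left out, the last holds). Time passes only in rows, so rows that repeat a pose let the fingers close. It gives the time, the measured TCP pose, the force, the opening and the grip force at its end, in the units of the state.
- manip.read_state(): the state, without advancing time (a new reading comes with each control period).
- manip.camera(name): name is "side" or "top"; returns the picture (420x560x3 uint8, red, green, blue); there is no depth.
- manip.camera_params(name): a dict with "fovy" (degrees; the focal length in pixels is half the picture's height over the tangent of half this angle, whatever the lens; pixels are square), "cx", "cy" (the principal point, pixels), "origin" and "attitude" of the camera in the world. Camera axes: x right, y down, z forward; pixel columns grow to the right and rows downward; lengths in mm; the calibration is good to about 2 mm. A picture is of the moment at which its call begins. camera_params takes no time and is no camera call.
- manip.sign_off(): hands the job in; it is judged then, once.
The state is a dict: "clock": time; "joints": joint angles; "qd": joint speeds; "effort": joint torques, N m; "eef_pos": TCP position; "eef_rot": TCP orientation; "wrist_force": force on the tool from outside, world axes, zero at the start; "moment": the same for the moment, N m; "finger_gap": finger opening in mm; "finger_force": force on a finger pad.
Only numpy, scipy, OpenCV 4.12 (cv2) and the standard library are available. Lean on these libraries where they do the work, as an engineer would, in place of code of your own. Each camera call takes 0.05 s, during which the arm holds its last target. There are 200 camera calls.

## Working session

There is one attempt and no reset: what is moved stays moved. The work goes in short steps, Python scripts to look and compute and a shell command to move; the robot and the scene stay as the last step left them, time stands still between calls to the robot, and variables do not carry over. Pictures are saved under pics/ and viewed, at most 10 in all, crops included, and the job is handed in when it is done.

```bash
mkdir -p pics
python3 - <<'E'
from cell import manip
import cv2,json
print(manip.tip_reach, manip.read_state())
for n in("top","side"):
    cv2.imwrite(f"pics/{n}0.png",manip.camera(n)[:,:,::-1]); print(n,manip.camera_params(n))
E
```

```text
14.0 {'clock': 0.0, 'joints': array([-1.27858102e+00,  3.00490813e-01,  1.52158818e+00,  1.18898507e-06,
        1.32071887e+00, -6.65887816e-02]), 'qd': array([ 0.00140329,  0.00013576,  0.00028681,  0.00051068, -0.00020756,
        0.0010214 ]), 'effort': array([ 7.62065229e-04, -5.31806159e+01, -3.52738130e+01,  7.08697387e-02,
        2.44099548e-02, -1.08767833e-04]), 'eef_pos': array([ 193.06486789, -514.72888856,  218.87251083]), 'eef_rot': array([-3.14039019e+00, -8.13434652e-05,  3.58803743e-01]), 'wrist_force': array([ 0.06006014, -0.03506709,  0.48273505]), 'moment': array([0.03631089, 0.03275871, 0.01384941]), 'finger_force': 0.0, 'finger_gap': 94.09012521934933}
top {'fovy': 45.430140927478405, 'cx': 277.1132351012458, 'cy': 207.19172811527275, 'origin': array([ 511.1700663 ,  -50.48297636, 1097.86879937]), 'attitude': array([-3.08951744, -0.01969273, -1.55352427])}
side {'fovy': 43.26494914421613, 'cx': 277.3685382481194, 'cy': 208.86061015683177, 'origin': array([319.89052314, 827.98788929, 863.92135368]), 'attitude': array([-2.2533034 , -0.00980064, -2.88067247])}
```

View pics/top0.png

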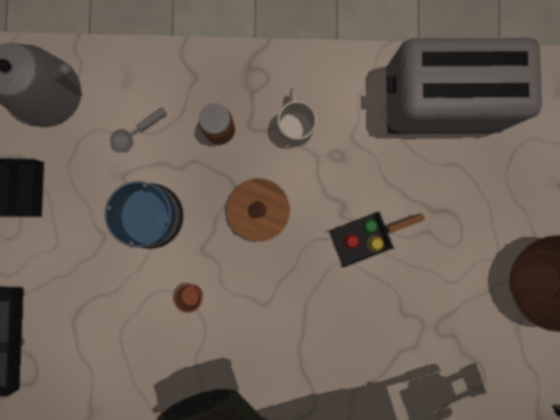

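View pics/side0.png

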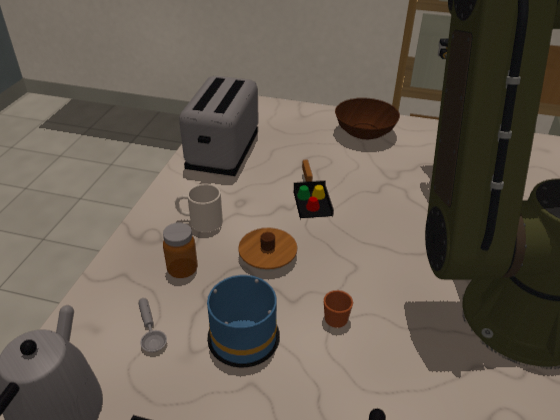

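The top view shows the canister mouth at (143,214), the lid at (257,210), and the tray at (362,238). The tray's handle runs to (423,217) and its open front faces left, toward the canister. The side view agrees, and the bystanders are clear of the line from tray to lid to canister.

```bash
cat > h.py <<'E'
import numpy as np,cv2
from scipy.spatial.transform import Rotation as Ro
from scipy.optimize import least_squares
from cell import manip
class Cam:
    def __init__(s,n):
        p=manip.camera_params(n); s.R=Ro.from_euler('xyz',p['attitude']).as_matrix(); s.o=np.array(p['origin'])
        s.f=210/np.tan(np.radians(p['fovy'])/2); s.c=np.array([p['cx'],p['cy']])
    def proj(s,P):
        q=(np.atleast_2d(P)-s.o)@s.R; return q[:,:2]/q[:,2:]*s.f+s.c
    def unproj(s,uv,z):
        uv=np.atleast_2d(uv).astype(float); d=np.c_[(uv-s.c)/s.f,np.ones(len(uv))]@s.R.T
        return s.o+d*((z-s.o[2])/d[:,2])[:,None]
T,S=Cam('top'),Cam('side')
def circ(P):
    r=least_squares(lambda p:np.hypot(*(P[:,:2]-p[:2]).T)-p[2],[*P[:,:2].mean(0),60],loss='soft_l1').x
    return r,np.std(np.hypot(*(P[:,:2]-r[:2]).T)-r[2])
E
python3 - <<'E'
from h import *
t=cv2.imread('pics/top0.png'); s=cv2.imread('pics/side0.png')
def big(m):
    c=max(cv2.findContours(m.astype(np.uint8),0,cv2.CHAIN_APPROX_NONE)[0],key=cv2.contourArea); return c[:,0]
def win(m,x0,y0,x1,y1):
    o=np.zeros_like(m); o[y0:y1,x0:x1]=m[y0:y1,x0:x1]; return o
for n,c,im,w,wc in(('top',T,t,(215,165,300,255),(90,170,190,255)),('side',S,s,(230,220,305,280),(195,270,290,365))):
    hsv=cv2.cvtColor(im,cv2.COLOR_BGR2HSV).astype(int); H,Sa,V=hsv[...,0],hsv[...,1],hsv[...,2]
    wood=win((H<22)&(Sa>110)&(V>50),*w); p=big(wood); print(n,'lid',circ(c.unproj(p,27)),p.min(0),p.max(0))
    blue=win((H>95)&(H<125)&(Sa>80),*wc); p=big(blue); print(n,'can bbox',p.min(0),p.max(0))
    if n=='top': q=p[p[:,0]<140]; print(circ(c.unproj(q,110)))
    else: q=p[p[:,1]<300]; print(circ(c.unproj(q,110)))
    if n=='top':
        blk=win((V<60),325,205,400,272); q=big(blk); r=cv2.minAreaRect(q); b=cv2.boxPoints(r); print('tray box',b.round(1).tolist(),c.unproj(b,20)[:,:2].round(1).tolist())
        h=win((H<22)&(Sa>110),386,205,430,240); q=big(h); b=cv2.boxPoints(cv2.minAreaRect(q)); print('handle',b.round(1).tolist(),c.unproj(b,48)[:,:2].round(1).tolist())
        cv2.imwrite('pics/crop1.png',cv2.resize(t[160:280,80:440],None,fx=2.2,fy=2.2,interpolation=2))
cv2.imwrite('pics/crop2.png',np.vstack([cv2.resize(s[150:225,270:350],(480,300)),cv2.resize(s[270:370,190:300],(480,300))]))
E
```

```text
top lid (array([561.44521409, -28.63808609,  65.47661566]), np.float64(0.6084712587120583)) [226 179] [288 240]
top can bbox [106 183] [174 246]
(array([545.90759341, 204.85361295,  59.24123731]), np.float64(3.2662840332006486))
tray box [[328.79998779296875, 230.1999969482422], [381.0, 210.3000030517578], [394.79998779296875, 246.5], [342.6000061035156, 266.5]] [[520.1, -182.7], [565.1, -295.3], [487.5, -325.7], [443.1, -213.3]]
handle [[385.3999938964844, 226.39999389648438], [421.1000061035156, 212.8000030517578], [423.5, 219.0], [387.79998779296875, 232.60000610351562]] [[530.1, -298.4], [560.1, -373.9], [547.0, -378.9], [517.1, -303.5]]
side lid (array([563.38568141, -27.63678669,  67.26297478]), np.float64(0.8965231235675326)) [239 228] [296 268]
side can bbox [207 276] [275 349]
(array([546.71756921, 208.43622754,  62.99944912]), np.float64(0.8588008098962281))
```

View pics/crop1.png

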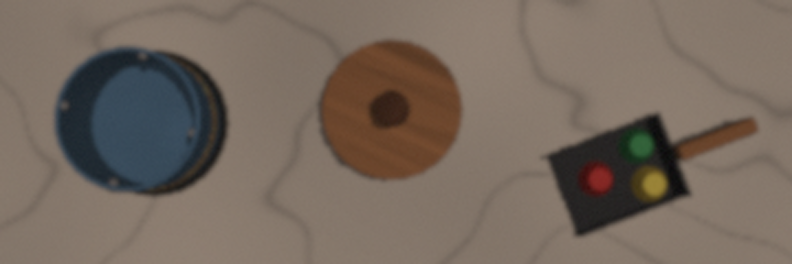

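View pics/crop2.png

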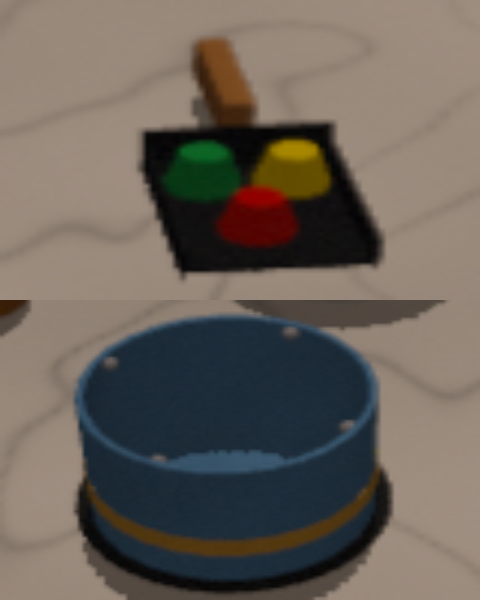

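```bash
cat >> h.py <<'E'
from scipy.optimize import minimize
def trayhull(p,z=0):
    c,s=np.cos(p[2]),np.sin(p[2]); P=[]
    for x,zz in((-60,0),(55,0),(-60,30),(-57,30),(-57,20),(55,20)):
        for y in(-43,43): P.append((p[0]+c*x-s*y,p[1]+s*x+c*y,zz+z))
    return np.array(P)
def fit(masks,pts,p0,step):
    def cost(p):
        t=0
        for c,m in masks:
            q=np.zeros((840,1120),np.uint8)
            h=cv2.convexHull(((c.proj(pts(p))+.5)*2*16).astype(np.int32)); cv2.fillConvexPoly(q,h,1,shift=4)
            t+=1-(q&m).sum()/(q|m).sum()
        return t
    s=np.vstack([p0]+[np.array(p0)+np.eye(len(p0))[i]*step[i] for i in range(len(p0))])
    r=minimize(cost,p0,method='Nelder-Mead',options=dict(initial_simplex=s,xatol=.01,fatol=1e-5)); return r.x,r.fun
def prep(m): 
    return cv2.resize(m.astype(np.uint8),(1120,840),interpolation=cv2.INTER_NEAREST)
E
python3 - <<'E'
from h import *
t=cv2.imread('pics/top0.png'); s=cv2.imread('pics/side0.png')
a=np.array([(143,57),(64,105),(191,132),(113,182)])/2.2+(80,160)-.27
b=np.array([(111,63),(290,32),(347,126),(159,160)])/np.array([480/110,3])+(190,270)-.4
for c,q in((T,a),(S,b)):
    P=c.unproj(q,105); print('studs',P[:,:2].round(1).tolist(),P.mean(0).round(1),np.hypot(*(P-P.mean(0))[:,:2].T).round(1),circ(P)[0])
ms=[];ml=[];mh=[]
for c,im,w,wl in((T,t,(325,205,400,272),(215,165,300,255)),(S,s,(290,178,336,220),(230,220,305,280))):
    def win(m,w):
        o=np.zeros_like(m); o[w[1]:w[3],w[0]:w[2]]=m[w[1]:w[3],w[0]:w[2]]; return o
    hsv=cv2.cvtColor(im,cv2.COLOR_BGR2HSV).astype(int); H,Sa,V=hsv[...,0],hsv[...,1],hsv[...,2]
    m=win((V<65)|((Sa>140)&((H>25)|(H<6))),w).astype(np.uint8)
    m=cv2.morphologyEx(m,cv2.MORPH_OPEN,np.ones((3,3),np.uint8)); n,l,st,_=cv2.connectedComponentsWithStats(m); k=1+st[1:,4].argmax(); m=(l==k)
    hc=cv2.convexHull(np.argwhere(m)[:,::-1].astype(np.int32)); mm=np.zeros(m.shape,np.uint8); cv2.fillConvexPoly(mm,hc,1); print('area',m.sum(),mm.sum())
    ms.append((c,prep(mm)))
    ml.append((c,prep(win((H<22)&(Sa>100)&(V>40),wl))))
for k in(ms,ms[:1],ms[1:]): print('tray',fit(k,trayhull,[502,-247,1.95],[5,5,.05]))
A=np.linspace(0,2*np.pi,60)
def lid(p):
    return np.vstack([np.c_[p[0]+r*np.cos(A),p[1]+r*np.sin(A),0*A+z] for r,z in((68,24),(68,30),(17,62))])
for k in(ml,ml[:1],ml[1:]): print('lid',fit(k,lid,[562,-28],[5,5]))
E
```

```text
studs [[601.1, 193.2], [556.7, 262.3], [534.5, 148.4], [488.7, 216.4]] [545.2 205.1 105. ] [57.1 58.3 57.7 57.7] [545.02440298 205.43332625  57.7094135 ]
studs [[604.3, 194.7], [536.7, 148.2], [491.1, 216.7], [558.6, 262.3]] [547.7 205.5 105. ] [57.7 58.3 57.7 57.8] [547.60110584 205.23387622  57.87145788]
area 1779 2191
area 1060 1293
tray (array([ 504.58643701, -249.91009381,    1.94805393]), np.float64(0.13128214855606857))
tray (array([ 503.53942953, -249.90769371,    1.94745515]), np.float64(0.05759843800846076))
tray (array([ 505.76863804, -249.72983327,    1.94540877]), np.float64(0.0601956358164033))
lid (array([563.10877758, -28.27826185]), np.float64(0.15558255114992092))
lid (array([562.0116396 , -27.98676062]), np.float64(0.04663372452130943))
lid (array([565.12953008, -29.10712436]), np.float64(0.1039408866995074))
```

```bash
python3 -m creep '[[1,[38.6,-6.1,10],-18.2],[1,[38.6,-6.1,10],-18.2],[1,[38.6,-6.1,10],-18.2],[1,[38.6,-6.1,10],-18.2],[1,[38.6,-6.1,10],-18.2],[1,[38.6,-6.1,10],-18.2],[1,[38.6,-6.1,10],-18.2],[1,[38.6,-6.1,10],-18.2],[1,[38.6,-6.1,10],-18.2],[1,[38.6,-6.1,10],-18.2],[1,[38.6,-6.1,10],-18.2],[1,[38.6,-6.1,10],-18.2]]'
python3 - <<'E'
from h import *
s=manip.read_state(); print(s['joints'].round(3),s['eef_pos'],s['eef_rot'])
E
```

```text
clock: 1.3
eef_pos: [533.0, -322.1, 119.0]
eef_rot: [-3.141, -0.001, 1.949]
wrist_force: [0.3, 0.3, -0.2]
finger_gap: 94.1
finger_force: 0.0
[-0.602  0.553  1.404  0.     1.185 -0.98 ] [ 533.03944279 -322.11067092  118.98604651] [-3.14113165e+00 -7.09415982e-04  1.94856253e+00]
```

```bash
python3 -m creep '[[1,[0,0,4],0],[1,[0,0,7],0],[1,[0,0,8.7],0],[1,[0,0,8.7],0],[1,[0,0,8.7],0],[0.2,[0,0,8.7],0],[-0.3,[0,0,8.7],0],[-1,[0,0,8.7],0],[-1,[0,0,8.7],0],[-1,[0,0,8.7],0],[-1,[0,0,8.7],0],[-1,[0,0,8.7],0]]' 60
python3 - <<'E'
from h import *
s=manip.read_state(); print(s['wrist_force'],s['moment'])
cv2.imwrite("pics/side1.png",manip.camera('side')[:,:,::-1])
E
```

```text
clock: 2.5
eef_pos: [533.1, -322.3, 32.4]
eef_rot: [3.142, -0.0, 1.947]
wrist_force: [-0.2, -0.8, 0.5]
finger_gap: 41.5
finger_force: 0.0
[-0.20293715 -0.82452625  0.49151183] [-0.00796947 -0.12510551  0.03583002]
```

Fingers are still closing.

```bash
python3 -m creep '[[-1,[0,0,0],0],[-1,[0,0,0],0],[-1,[0,0,0],0],[-1,[0,0,0],0],[-1,[0,0,0],0],[-1,[0,0,0],0],[-1,[0,0,0],0],[-1,[0,0,0],0]]' 60
python3 - <<'E'
from h import *
s=manip.read_state(); print(s['wrist_force'],s['moment'])
cv2.imwrite("pics/side2.png",manip.camera('side')[:,:,::-1])
E
python3 -m creep '[[-1,[0,0,-0.2],0],[-1,[0,0,-0.4],0],[-1,[0,0,-0.6],0],[-1,[0,0,-0.6],0],[-1,[0,0,-0.6],0]]'
python3 - <<'E'
from h import *
s=manip.read_state(); print(s['wrist_force'],s['moment'])
a=cv2.imread('pics/side2.png'); b=manip.camera('side')[:,:,::-1]
cv2.imwrite("pics/lift.png",np.hstack([cv2.resize(i[140:240,270:370],(400,400),interpolation=2) for i in(a,b)]))
E
```

```text
clock: 3.35
eef_pos: [533.1, -322.3, 32.4]
eef_rot: [-3.142, -0.0, 1.947]
wrist_force: [-1.1, 0.4, -0.2]
finger_gap: 15.7
finger_force: 59.9
[-1.10661994  0.37187929 -0.22597712] [-0.06560524 -0.06252175 -0.03073574]
clock: 3.9
eef_pos: [533.1, -322.3, 38.5]
eef_rot: [3.142, 0.0, 1.947]
wrist_force: [0.6, -1.0, -2.1]
finger_gap: 15.4
finger_force: 59.9
[ 0.59803413 -0.98288778 -2.10167132] [-0.06434405 -0.16112939  0.0341309 ]
```

View pics/lift.png

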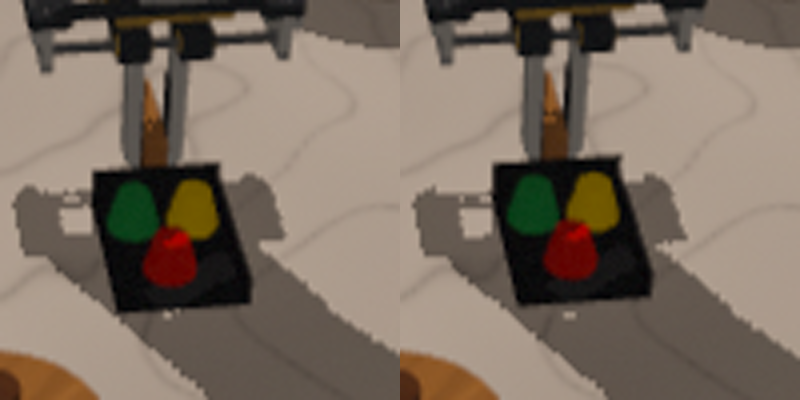

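```bash
cat >> h.py <<'E'
def tilted(th,g,yaw,gx=-78,gz=35):
    # tray hull, nose-down tilt th about grip point g (world)
    P=trayhull([0,0,0])-[gx,0,gz]
    x=P[:,0]*np.cos(th)+P[:,2]*np.sin(th); z=-P[:,0]*np.sin(th)+P[:,2]*np.cos(th); y=P[:,1]
    c,s=np.cos(yaw),np.sin(yaw)
    return np.c_[g[0]+c*x-s*y,g[1]+s*x+c*y,g[2]+z]
def tilt(th0=0,im=None,name='side',gz=35):
    s=manip.read_state(); g=s['eef_pos']+[0,0,5]; yaw=s['eef_rot'][2]; C=dict(side=S,top=T)[name]
    im=manip.camera(name)[:,:,::-1] if im is None else im
    hsv=cv2.cvtColor(np.ascontiguousarray(im),cv2.COLOR_BGR2HSV).astype(int); H,Sa,V=hsv[...,0],hsv[...,1],hsv[...,2]
    q=C.proj(tilted(th0,g,yaw,gz=gz)); a=q.min(0).astype(int)-6; b=q.max(0).astype(int)+7
    m=np.zeros(V.shape,np.uint8); w=np.s_[a[1]:b[1],a[0]:b[0]]
    m[w]=((V<60)|((Sa>140)&((H>25)|(H<6))))[w]
    m=cv2.morphologyEx(m,cv2.MORPH_OPEN,np.ones((3,3),np.uint8)); l,st=cv2.connectedComponentsWithStats(m)[1:3]; m=(l==1+st[1:,4].argmax())
    mm=np.zeros(V.shape,np.uint8); cv2.fillConvexPoly(mm,cv2.convexHull(np.argwhere(m)[:,::-1].astype(np.int32)),1)
    r=fit([(C,prep(mm))],lambda p:tilted(p[0],g+np.array([p[1]*np.cos(yaw),p[1]*np.sin(yaw),0]),yaw,gz=gz),[th0,0],[.1,4])
    return r,im
E
python3 - <<'E'
from h import *
print(tilt(0,cv2.imread('pics/side2.png'),gz=37)[0]) 
r,im=tilt(0,gz=37); print(r)
E
python3 -m creep '[[-1,[0,0,-0.5],0],[-1,[0,0,-1],0],[-1,[0,0,-1.5],0],[-1,[0,0,-2],0],[-1,[0,0,-2],0],[-1,[0,0,-2],0],[-1,[0,0,-2],0],[-1,[0,0,-2],0]]';python3 - <<'E'
from h import *
for i in 1,2: print(tilt(0,gz=37)[0])
s=manip.read_state(); print(s['wrist_force'],s['moment'])
E
```

```text
(array([0.04211121, 4.95916748]), np.float64(0.09853211009174312))
(array([ 0.02967224, -0.85992432]), np.float64(0.07109360345151006))
clock: 4.8
eef_pos: [533.0, -322.2, 58.2]
eef_rot: [-3.141, -0.0, 1.947]
wrist_force: [0.7, -0.5, -1.7]
finger_gap: 15.6
finger_force: 59.9
(array([0.01094303, 1.82705307]), np.float64(0.0664545114189442))
(array([0.00625, 1.375  ]), np.float64(0.06676669167291827))
[ 0.09745064 -0.15574356 -2.08529511] [-0.10660848 -0.13219307 -0.02010995]
```

```bash
python3 -m creep '[[-1,[0,0,-0.5],0],[-1,[0,0,-1.5],0],[-1,[0.3,0.2,-3],0],[-1,[0.8,0.5,-4.5],0],[-1,[1.6,1,-6],0],[-1,[2.7,1.7,-7.5],0],[-1,[4.1,2.6,-9],0],[-1,[5.7,3.6,-10.5],0],[-1,[7.4,4.6,-12],0],[-1,[9.1,5.6,-12.8],0],[-1,[10.8,6.7,-13.1],0],[-1,[12.5,7.7,-13.2],0]]';python3 -m creep '[[-1,[1.7,1.1,0],0],[-1,[3.4,2.1,0],0],[-1,[5.1,3.2,0],0],[-1,[6.8,4.2,0],0],[-1,[8.5,5.3,0],0],[-1,[10.2,6.3,0],0],[-1,[11.8,7.3,0],0],[-1,[13.2,8.2,0],0],[-1,[14.4,8.9,0],0],[-1,[15.4,9.6,0],0],[-1,[16.2,10.1,0],0],[-1,[16.8,10.5,0],0]]'; python3 -m creep '[[-1,[0.4,0.3,0],0],[-1,[0.7,0.5,0],0],[-1,[0.9,0.6,0],0],[-1,[0.9,0.6,0],0],[-1,[0.9,0.6,0],0]]';  python3 - <<'E'
from h import *
r,im=tilt(0,gz=37); print(r); cv2.imwrite('pics/s3.png',im)
t=manip.camera('top')[:,:,::-1]; cv2.imwrite('pics/v3.png',np.hstack([im[150:420,150:420],t[100:370,60:330]]))
E
```

```text
clock: 6.1
eef_pos: [559.2, -175.6, 191.7]
eef_rot: [3.141, 0.001, 1.948]
wrist_force: [0.1, -0.5, -2.3]
finger_gap: 15.8
finger_force: 59.9
clock: 7.3
eef_pos: [594.8, 17.7, 190.4]
eef_rot: [-3.141, -0.0, 1.947]
wrist_force: [-0.5, 0.4, -2.6]
finger_gap: 15.6
finger_force: 59.9
clock: 7.8
eef_pos: [597.0, 27.4, 190.5]
eef_rot: [-3.142, 0.0, 1.947]
wrist_force: [-0.4, 0.3, -2.7]
finger_gap: 15.4
finger_force: 59.9
(array([-0.00436096,  1.65081787]), np.float64(0.055378608856467726))
```

View pics/v3.png

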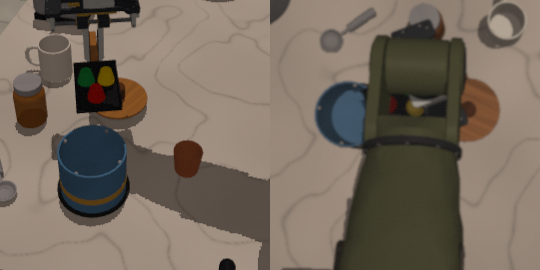

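```bash
python3 -m creep '[[-1,[0.4,0.3,0],0],[-1,[1,0.6,0],0],[-1,[1.7,1,0],0],[-1,[2.3,1.4,0],0],[-1,[2.8,1.7,0.5],0],[-1,[3.0,1.8,1.5],0],[-1,[3.1,1.8,2.5],0],[-1,[3.1,1.8,3.4],0],[-1,[3.1,1.8,4.0],0],[-1,[3.1,1.8,4.3],0],[-1,[3.1,1.8,4.3],0],[-1,[3.1,1.8,4.3],0]]'; python3 -m creep '[[-1,[0,0,0.1],0],[-1,[0,0,0.2],0],[-1,[0,0,0.3],0],[-1,[0,0,0.3],0]]'; python3 -m creep '[[-1,[0,0,0.1],0],[-1,[0,0,0.2],0],[-1,[0,0,0.2],0]]';  python3 - <<'E'
from h import *
r,im=tilt(0,gz=37); print(r); cv2.imwrite('pics/v4.png',cv2.resize(im[220:380,180:330],(600,560)))
E
```

```text
clock: 9.1
eef_pos: [602.5, 63.0, 147.8]
eef_rot: [3.141, 0.0, 1.947]
wrist_force: [-0.1, -0.3, -1.5]
finger_gap: 15.6
finger_force: 59.9
clock: 9.5
eef_pos: [602.3, 63.1, 144.3]
eef_rot: [-3.141, -0.0, 1.947]
wrist_force: [-0.3, 0.3, -2.7]
finger_gap: 15.8
finger_force: 59.9
clock: 9.8
eef_pos: [602.4, 63.1, 142.4]
eef_rot: [3.142, -0.0, 1.947]
wrist_force: [0.5, 1.0, -2.4]
finger_gap: 15.8
finger_force: 59.9
(array([0.22686043, 0.49513245]), np.float64(0.166151090849886))
```

View pics/v4.png

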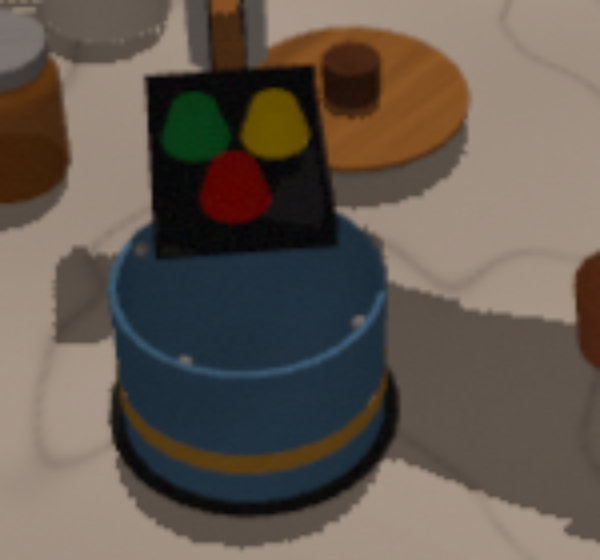

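The side crop shows the tray centred, with its lip over the near rim at about crop (245,250) and the capsules still on it. Next I lower it to contact.

```bash
python3 -m creep '[[-1,[0,0,0.1],0],[-1,[0,0,0.1],0]]'|sed -n '2p;4p'; python3 -m creep '[[-1,[0,0,0.1],0],[-1,[0,0,0.1],0]]' |sed -n '2p;4p';  python3 -m creep '[[-1,[0,0,0.1],0],[-1,[0,0,0.1],0]]'|sed -n '2p;4p'; python3 -m creep '[[-1,[0,0,0],0],[-1,[0,0,0],0],[-1,[0,0,0],0]]' 20|sed -n '2p;4p;6p'
```

```text
eef_pos: [602.6, 63.1, 142.0]
wrist_force: [-1.2, -1.3, 4.7]
eef_pos: [602.7, 62.9, 141.4]
wrist_force: [-1.6, -2.2, 8.6]
eef_pos: [602.8, 62.7, 140.6]
wrist_force: [-0.9, -3.5, 8.9]
eef_pos: [602.5, 63.0, 139.6]
wrist_force: [1.5, -1.6, 3.8]
finger_force: 20.0
```

```bash
python3 -m creep '[[-1,[0,0,0],0],[-1,[0,0,-0.2],0],[-1,[0.1,0,-0.4],0],[-1,[0.2,0,-0.6],0],[-1,[0.3,0,-0.8],0],[-1,[0.4,0,-1.0],0],[-1,[0.4,0,-1],0],[-1,[0.4,0,-1],0]]' 5|sed -n '2p;4p;6p'
python3 - <<'E'
from h import *
print(manip.read_state()['moment'])
im=manip.camera('side')[:,:,::-1]; cv2.imwrite('pics/v5.png',cv2.resize(im[200:360,180:330],(600,560)))
E
```

```text
eef_pos: [600.9, 66.9, 149.6]
wrist_force: [0.4, -0.2, -0.4]
finger_force: 5.0
[ 0.10790714 -0.09778159  0.03174229]
```

View pics/v5.png

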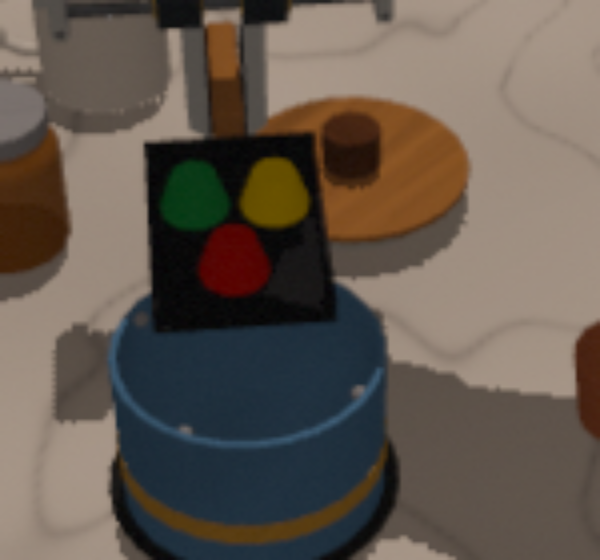

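```bash
python3 -m creep '[[-1,[0.1,0,-0.3],0],[-1,[0.3,0,-0.7],0],[-1,[0.5,0,-1.1],0],[-1,[0.7,0,-1.5],0],[-1,[1.0,0,-1.9],0],[-1,[1.3,0,-2.3],0],[-1,[1.6,0,-2.7],0],[-1,[2.0,0,-3.1],0],[-1,[2.4,0,-3.5],0],[-1,[2.8,0,-3.9],0],[-1,[2.8,0,-3.9],0],[-1,[2.8,0,-3.9],0]]' |sed -n '2p;4p;6p'
python3 - <<'E'
from h import *
im=manip.camera('side')[:,:,::-1]; cv2.imwrite('pics/v6.png',cv2.resize(im[200:360,180:330],(600,560)))
E
```

```text
eef_pos: [590.6, 93.0, 188.5]
wrist_force: [0.4, 0.3, -0.1]
finger_force: 5.0
```

View pics/v6.png

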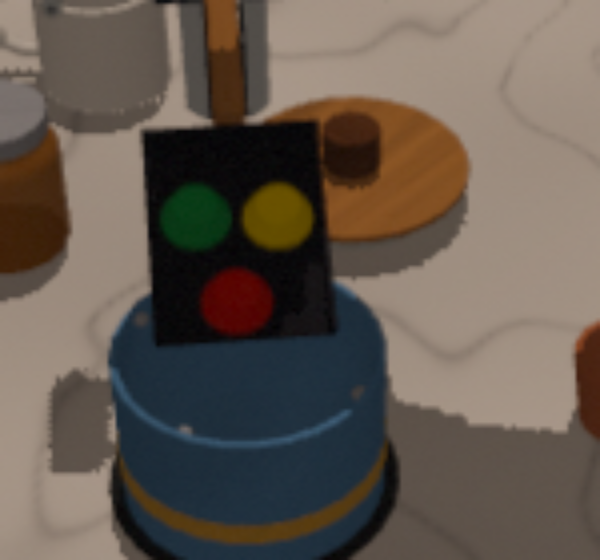

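The tray is tilted and the capsules have begun sliding toward the lip at about crop (235,340). I'll keep tilting and track them by colour numerically.

```bash
cat >> h.py <<'E'
def caps(names=('side','top')):
    for n in names:
        hsv=cv2.cvtColor(manip.camera(n),cv2.COLOR_RGB2HSV).astype(int)[:,:,:]; H,Sa,V=hsv[...,0],hsv[...,1],hsv[...,2]
        w=np.zeros(H.shape,bool); w[120:400,60:340]=1
        for k,m in(('r',((H<5)|(H>174))&(Sa>190)&(V>60)),('y',(H>22)&(H<33)&(Sa>150)&(V>60)),('g',(H>50)&(H<80)&(Sa>120)&(V>25))):
            p=np.argwhere(m&w); print(n,k,len(p),p.mean(0).round()[::-1] if len(p) else '')
E
python3 -c "from h import *; caps(['side'])"; python3 -m creep '[[-1,[0.3,0,-0.3],0],[-1,[0.7,0,-0.6],0],[-1,[1,0,-0.9],0],[-1,[1.3,0,-1.2],0],[-1,[1.3,0,-1.2],0],[-1,[1.3,0,-1.2],0],[-1,[1.3,0,-1.2],0]]' |sed -n '2p;4p;6p';  python3 -c "from h import *; caps()"
```

```text
side r 240 [239. 289.]
side y 258 [249. 265.]
side g 274 [229. 265.]
eef_pos: [585.8, 104.8, 200.3]
wrist_force: [0.4, -0.2, -1.3]
finger_force: 5.0
side r 0 
side y 0 
side g 0 
top r 27 [141. 217.]
top y 0 
top g 89 [131. 208.]
```

```bash
python3 -m creep '[[-1,[0,0,0],0],[-1,[0,0,0],0],[-1,[0,0,-0.5],0],[-1,[0,0,-1.5],0],[-1,[0,0,-3],0],[-1,[0,0,-5],0],[-1,[0,0,-7],0],[-1,[0,0,-9],0],[-1,[-2,-1.1,-10],0],[-1,[-4,-2.2,-10],0],[-1,[-7,-3.8,-10],0],[-1,[-10,-5.5,-10],0]]' 60 |sed -n '2p;4p;6p';python3 -m creep '[[-1,[-3,-1.6,0],0],[-1,[-6,-3.2,0],0],[-1,[-9,-4.9,0],0],[-1,[-12,-6.5,0],0],[-1,[-15,-8.1,0],0],[-1,[-18,-9.7,0],0],[-1,[-21,-11.3,0],0],[-1,[-24,-13,1],0],[-1,[-26,-14,2],0],[-1,[-27.4,-14.8,3],0],[-1,[-27.8,-15,3.5],0],[-1,[-27.8,-15,3.5],0]]' |sed -n '2p;4p;6p';  python3 - <<'E'
from h import *
caps()
for t in .6,.9: print(tilt(t,gz=35)[0])
E
```

```text
eef_pos: [571.2, -9.2, 301.5]
wrist_force: [0.0, 0.3, -1.9]
finger_force: 60.0
eef_pos: [534.0, -321.7, 264.9]
wrist_force: [-0.8, 0.4, -1.6]
finger_force: 60.0
side r 0 
side y 0 
side g 0 
top r 107 [142. 216.]
top y 0 
top g 173 [129. 207.]
(array([0.8078125, 6.4375   ]), np.float64(0.052971228824952976))
(array([0.80671387, 6.27392578]), np.float64(0.052801289802498985))
```

Run:
```python
from h import *
for n in('top','side'):
    im=manip.camera(n); hsv=cv2.cvtColor(im,cv2.COLOR_RGB2HSV).astype(int); H,Sa,V=hsv[...,0],hsv[...,1],hsv[...,2]
    m=((H>20)&(H<40)&(Sa>110)).astype(np.uint8); k,l,st,ce=cv2.connectedComponentsWithStats(m)
    print(n,[(st[i,4],ce[i].round().tolist()) for i in range(1,k) if st[i,4]>8])
    if n=='top': cv2.imwrite('pics/v7.png',np.hstack([cv2.resize(im[165:265,90:200,::-1],(440,400),interpolation=2),cv2.resize(manip.camera('side')[120:220,270:360,::-1],(360,400),interpolation=2)]))
```

```text
top [(np.int32(187), [141.0, 234.0])]
side [(np.int32(20), [308.0, 3.0]), (np.int32(190), [322.0, 9.0]), (np.int32(10), [326.0, 1.0]), (np.int32(661), [367.0, 14.0]), (np.int32(116), [414.0, 15.0]), (np.int32(11698), [521.0, 162.0]), (np.int32(10), [293.0, 5.0]), (np.int32(17), [302.0, 9.0]), (np.int32(41), [415.0, 43.0]), (np.int32(383), [425.0, 84.0]), (np.int32(14), [426.0, 71.0]), (np.int32(27), [432.0, 121.0]), (np.int32(95), [433.0, 134.0]), (np.int32(152), [438.0, 161.0]), (np.int32(239), [445.0, 201.0]), (np.int32(449), [464.0, 256.0]), (np.int32(49), [456.0, 283.0]), (np.int32(17), [515.0, 283.0]), (np.int32(13), [521.0, 292.0]), (np.int32(11), [458.0, 294.0]), (np.int32(162), [472.0, 320.0]), (np.int32(14), [514.0, 358.0]), (np.int32(15), [526.0, 361.0])]
```

View pics/v7.png

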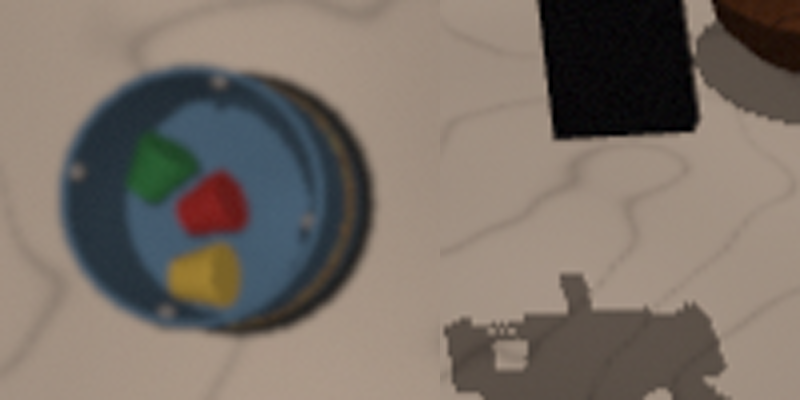

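The top crop shows all three capsules lying on the canister floor: green at (160,165), red at (215,205), and yellow at (205,275). The side crop shows the tray empty. Next I set the tray down.

```bash
python3 -m creep '[[-1,[0,0,2],0],[-1,[0,0,5],0],[-1,[0,0,8],0],[-1,[0,0,11],0],[-1,[0,0,13],0],[-1,[0,0,13.8],0],[-1,[0,0,14.2],0],[-1,[0,0,14.2],0],[-1,[0,0,14.2],0]]' |sed -n '2p;4p;6p'; python3 -m creep '[[-1,[0,0,0.2],0],[-1,[0,0,0.3],0],[-1,[0,0,0.3],0]]' |sed -n '2p;4p;6p'; python3 -m creep '[[-1,[0,0,0.2],0],[-1,[0,0,0.3],0],[-1,[0,0,0.3],0]]' |sed -n '2p;4p;6p'; python3 -m creep '[[-1,[0,0,0.2],0],[-1,[0,0,0.3],0],[-1,[0,0,0.3],0]]' |sed -n '2p;4p;6p'
```

```text
eef_pos: [534.5, -322.2, 124.7]
wrist_force: [0.6, -0.2, -1.9]
finger_force: 60.0
eef_pos: [534.1, -321.9, 120.5]
wrist_force: [0.1, -0.6, -2.3]
finger_force: 60.0
eef_pos: [534.0, -321.9, 117.2]
wrist_force: [-0.2, 0.0, -1.8]
finger_force: 60.0
eef_pos: [534.0, -321.9, 114.2]
wrist_force: [-0.3, 0.2, -1.4]
finger_force: 60.0
```

```bash
python3 -m creep '[[-1,[0,0,0.2],0],[-1,[0,0,0.3],0],[-1,[0,0,0.3],0],[-1,[-0.4,0,0.6],0],[-1,[-0.8,0,0.9],0],[-1,[-1.2,0,1.2],0],[-1,[-1.6,0,1.5],0],[-1,[-2,0,1.8],0],[-1,[-2.4,0,2.1],0],[-1,[-2.8,0,2.5],0],[-1,[-2.8,0,2.5],0]]' 5 |sed -n '2p;4p;6p';python3 - <<'E'
from h import *
print([tilt(t,gz=35)[0] for t in(.8,.5,.2)])
E
```

```text
eef_pos: [544.3, -348.4, 88.8]
wrist_force: [0.4, 0.3, -1.8]
finger_force: 5.0
[(array([0.7920929 , 8.05926514]), np.float64(0.06167400881057272)), (array([0.79495697, 8.20001221]), np.float64(0.0623266438244412)), (array([0.79514974, 8.41951036]), np.float64(0.06230631218398308))]
```

```bash
cat >> h.py <<'E'
def tilt3(th0,names=('side',),init=(0,0)):
    s=manip.read_state(); g=s['eef_pos']+[0,0,5]; yaw=s['eef_rot'][2]; ms=[]
    pts=lambda p:tilted(p[0],g+np.array([p[1]*np.cos(yaw),p[1]*np.sin(yaw),p[2]]),yaw)
    for name in names:
        C=dict(side=S,top=T)[name]; im=manip.camera(name)
        hsv=cv2.cvtColor(im,cv2.COLOR_RGB2HSV).astype(int); V=hsv[...,2]
        q=C.proj(pts([th0,*init])); a=np.maximum(q.min(0).astype(int)-12,0); b=q.max(0).astype(int)+13
        m=np.zeros(V.shape,np.uint8); w=np.s_[a[1]:b[1],a[0]:b[0]]; m[w]=(V<60)[w]
        m=cv2.morphologyEx(m,cv2.MORPH_OPEN,np.ones((3,3),np.uint8)); l,st=cv2.connectedComponentsWithStats(m)[1:3]; k=1+st[1:,4].argmax(); print(name,st[k],a,b)
        mm=np.zeros(V.shape,np.uint8); cv2.fillConvexPoly(mm,cv2.convexHull(np.argwhere(l==k)[:,::-1].astype(np.int32)),1); ms.append((C,prep(mm)))
    r=fit(ms,pts,[th0,*init],[.15,8,8]); P=pts(r[0]); print(r,'minz',P[:,2].min().round(1),'lip bottom',P[2:4].mean(0).round(1),'grip',g.round(1)); return r
E
python3 - <<'E'
from h import *
for n in(('side',),('side','top')):
  for t in(.8,.4): tilt3(t,n)
E
```

```text
side [ 291  160   38   44 1406] [278 144] [338 215]
(array([ 0.73403646,  6.21478907, -1.53590586]), np.float64(0.06313910079532548)) minz -22.2 lip bottom [ 514.4 -272.1  -22.2] grip [ 544.3 -348.    94.4]
side [ 291  160   38   44 1407] [278 144] [342 214]
(array([  0.41155794, -12.4494658 , -17.07792597]), np.float64(0.02769385699899296)) minz -7.9 lip bottom [ 509.3 -259.1   -7.9] grip [ 544.3 -347.9   94.5]
side [ 291  160   38   44 1408] [278 144] [338 215]
top [ 352  186   84   78 3606] [348 186] [436 264]
(array([0.63822907, 7.62632358, 1.37763182]), np.float64(0.5900012813889566)) minz -11.4 lip bottom [ 510.  -260.9  -11.4] grip [ 544.4 -347.9   94.6]
side [ 291  160   38   44 1408] [278 144] [342 214]
top [ 352  189   77   82 3567] [336 189] [429 271]
(array([  0.40750857, -11.40751788, -16.21432433]), np.float64(0.5338783569921819)) minz -6.5 lip bottom [ 508.8 -257.8   -6.5] grip [ 544.4 -347.9   94.6]
```

```bash
python3 -m creep '[[-1,[-0.4,0,0.5],0],[-1,[-0.8,0,1],0],[-1,[-1.2,0,1.5],0],[-1,[-1.5,0,2],0],[-1,[-1.8,0,2.5],0],[-1,[-2.1,0,3],0],[-1,[-2.4,0,3.5],0],[-1,[-2.6,0,4],0],[-1,[-2.8,0,4.5],0],[-1,[-2.9,0,5],0],[-1,[-2.9,0,5],0],[-1,[-2.9,0,5],0]]' 5 |sed -n '2p;4p;6p';python3 - <<'E'
from h import *
for t,i in((.1,(0,0)),(.3,(0,0)),(0,(-15,-10))): tilt3(t,init=i)
E
```

```text
eef_pos: [555.0, -374.9, 39.4]
wrist_force: [-0.2, -0.6, -0.7]
finger_force: 5.0
side [ 290  168   38   36 1141] [277 152] [340 216]
(array([  0.02704932, -11.13881795, -15.72044993]), np.float64(0.03455410717980545)) minz -9.9 lip bottom [ 510.6 -262.5   -9.9] grip [ 555.  -374.9   44.4]
side [ 290  168   38   36 1142] [277 153] [339 220]
(array([  0.02385012, -10.18308229, -15.67754528]), np.float64(0.033589052456976964)) minz -9.3 lip bottom [ 510.2 -261.5   -9.3] grip [ 555.  -374.9   44.6]
side [ 290  168   38   36 1141] [276 152] [340 213]
(array([  0.03038093,  -6.37267925, -12.32955741]), np.float64(0.039276166975118265)) minz -6.7 lip bottom [ 508.9 -258.2   -6.7] grip [ 555.  -374.9   44.6]
```

```bash
python3 -m creep '[[-1,[0,0,0.2],0],[-1,[0,0,0.4],0],[-1,[0,0,0.6],0],[-1,[0,0,0.6],0],[-1,[0,0,0.6],0]]' 5 |sed -n '2p;4p;6p';python3 - <<'E'
from h import *
tilt3(0.,init=(-10,-8))
E
python3 -m creep '[[-0.8,[0,0,0],0],[-0.5,[0,0,0],0],[-0.2,[0,0,0],0],[0.4,[0,0,0],0],[1,[0,0,0],0],[1,[0,0,0],0],[1,[0,0,0],0],[1,[0,0,0],0],[1,[0,0,0],0],[1,[0,0,0],0],[1,[0,0,0],0],[1,[0,0,0],0]]' 60;python3 - <<'E'
from h import *
tilt3(0.,init=(-10,-8))
E
```

```text
eef_pos: [555.2, -375.3, 33.8]
wrist_force: [0.7, -2.4, 2.8]
finger_force: 5.0
side [ 290  169   38   35 1093] [277 154] [340 215]
(array([ -0.02826635, -12.07466486, -15.57846419]), np.float64(0.03498164543295179)) minz -11.2 lip bottom [ 510.5 -262.    -8. ] grip [ 555.2 -375.3   38.8]
clock: 22.9
eef_pos: [555.0, -375.0, 33.4]
eef_rot: [-3.142, -0.0, 1.947]
wrist_force: [-0.5, 0.1, -0.1]
finger_gap: 94.1
finger_force: 0.0
side [ 290  169   38   35 1114] [277 154] [340 215]
(array([-7.56821857e-03, -1.04193159e+01, -1.36659995e+01]), np.float64(0.0339774899129327)) minz -10.1 lip bottom [ 509.8 -260.7   -9.2] grip [ 555.  -375.    38.4]
```

```bash
python3 -m creep '[[1,[0,0,-1],0],[1,[0,0,-3],0],[1,[0,0,-6],0],[1,[0,0,-9],0],[1,[0,0,-12],0],[1,[2,0.8,-12],0],[1,[6,2.5,-12],0],[1,[10,4.2,-12],0],[1,[14,5.9,-12],0],[1,[18,7.6,-12],0],[1,[22,9.3,-12],0],[0.3,[26,11,-12],0]]'|sed -n '2p;4p;6p'; python3 -m creep '[[0.3,[3,1.3,0],0],[0.3,[5,2.1,0],0],[0.3,[5.9,2.5,0],0],[0.3,[5.9,2.5,0],0],[0.3,[5.9,2.5,0],0],[0.3,[5.9,2.5,0],0],[0.3,[5.9,2.5,0],0]]'; python3 -c "
from h import *
C=T.proj([[563.1,-28.3,62]]);print(C)
for n in('side','top'): cv2.imwrite(f'pics/z_{n}.png',manip.camera(n)[:,:,::-1])
tr=manip.read_state();print(tr['eef_pos'])"
```

```text
eef_pos: [561.6, -91.0, 154.5]
wrist_force: [1.1, -0.7, -0.3]
finger_force: 0.0
clock: 24.85
eef_pos: [563.3, -29.6, 153.4]
eef_rot: [-3.141, 0.0, 1.946]
wrist_force: [0.6, -0.2, -0.2]
finger_gap: 61.1
finger_force: 0.0
[[256.94379703 207.99123459]]
[563.31410246 -29.28137808 153.39917059]
```

```bash
python3 -m creep '[[0.3,[0.1,0,3],0],[0.3,[0.1,0,6],0],[0.3,[0.1,0,8.5],0],[0.3,[0.1,0,10],0],[0.3,[0.1,0,10.6],0],[0.3,[0.1,0,10.6],0],[0.3,[0.1,0,10.6],0],[-0.1,[0.1,0,10.6],0],[-0.5,[0.1,0,10.6],0],[-1,[0.1,0,10.6],0],[-1,[0.1,0,10.6],0],[-1,[0.1,0,10.6],0]]' 60; python3 -m creep '[[-1,[0,0,0],0],[-1,[0,0,0],0],[-1,[0,0,0],0],[-1,[0,0,0],0],[-1,[0,0,0],0]]' 60
```

```text
clock: 26.15
eef_pos: [563.1, -27.7, 47.7]
eef_rot: [3.141, 0.0, 1.947]
wrist_force: [-1.8, -0.0, 3.0]
finger_gap: 33.6
finger_force: 60.0
clock: 26.65
eef_pos: [563.1, -27.7, 47.7]
eef_rot: [3.141, 0.0, 1.947]
wrist_force: [-1.6, 0.1, 5.6]
finger_gap: 33.3
finger_force: 60.0
```

```bash
python3 -m creep '[[-1,[0,0,-0.5],0],[-1,[0,0,-1.5],0],[-1,[0,0,-3],0],[-1,[0,0,-5],0],[-1,[0,0,-7],0],[-1,[0,0,-9],0],[-1,[0,0,-11],0],[-1,[0.5,0.2,-12.5],0],[-1,[1.5,0.5,-13.3],0],[-1,[3.5,1.1,-13.5],0],[-1,[6,1.9,-13.5],0],[-1,[8.5,2.7,-13.5],0]]' 60|sed -n '2p;4,6p'; python3 -m creep '[[-1,[2.5,0.8,0],0],[-1,[5,1.6,0],0],[-1,[7.5,2.4,0],0],[-1,[9.8,3.1,0],0],[-1,[11.5,3.6,0],0],[-1,[12.8,4,0],0],[-1,[13.5,4.2,0],0],[-1,[13.8,4.3,0],0],[-1,[13.8,4.3,0],0],[-1,[13.8,4.3,0],0],[-1,[13.8,4.3,0],0]]'
python3 - <<'E'
from h import *
im=manip.camera('side'); hsv=cv2.cvtColor(im,cv2.COLOR_RGB2HSV).astype(int); H,Sa,V=hsv[...,0],hsv[...,1],hsv[...,2]
g=manip.read_state()['eef_pos']; A=np.linspace(0,2*np.pi,60)
f=lambda p:np.vstack([np.c_[p[0]+68*np.cos(A),p[1]+68*np.sin(A),0*A+z] for z in(g[2]-47.7+24,g[2]-47.7+30)])
q=S.proj(f(g[:2])); a=q.min(0).astype(int)-10; b=q.max(0).astype(int)+10
m=np.zeros(H.shape,bool); w=np.s_[a[1]:b[1],a[0]:b[0]]; m[w]=((H<22)&(Sa>100)&(V>40))[w]
k=max(cv2.findContours(m.astype(np.uint8),0,cv2.CHAIN_APPROX_NONE)[0],key=cv2.contourArea); mm=np.zeros(H.shape,np.uint8); cv2.fillConvexPoly(mm,cv2.convexHull(k),1)
print(g,fit([(S,prep(mm))],f,list(g[:2]),[4,4]),'target side', (547.7,205.4))
P=S.proj(f(g[:2]));print(P.min(0),P.max(0),k[:,0].min(0),k[:,0].max(0))
E
```

```text
eef_pos: [556.5, 62.5, 182.9]
wrist_force: [0.2, 0.1, -1.4]
finger_gap: 33.5
finger_force: 60.0
clock: 28.95
eef_pos: [546.3, 204.8, 182.5]
eef_rot: [-3.142, 0.0, 1.946]
wrist_force: [0.4, -0.4, -2.0]
finger_gap: 33.0
finger_force: 60.0
[546.26735414 204.872384   182.48272047] (array([548.37737001, 203.74744503]), np.float64(0.06097386834213914)) target side (547.7, 205.4)
[203.36981736 252.35698603] [279.13231187 310.20260671] [203 256] [278 309]
```

```bash
python3 -m creep '[[-1,[0.1,0,0.5],0],[-1,[0.1,0,1.5],0],[-1,[0.1,0,2.5],0],[-1,[0.1,0,3.1],0],[-1,[0.1,0,3.3],0],[-1,[0.1,0,3.3],0],[-1,[0.1,0,3.3],0]]' |sed -n '2p;4,6p'; python3 -m creep '[[-1,[0,0,0.1],0],[-1,[0,0,0.2],0],[-1,[0,0,0.3],0],[-1,[0,0,0.3],0]]' |sed -n '2p;4p'; python3 -m creep '[[-1,[0,0,0.1],0],[-1,[0,0,0.2],0],[-1,[0,0,0.2],0]]' |sed -n '2p;4p'; python3 -m creep '[[-1,[0,0,0.1],0],[-1,[0,0,0.2],0],[-1,[0,0,0.2],0]]' |sed -n '2p;4p'
```

```text
eef_pos: [545.9, 206.4, 149.7]
wrist_force: [-0.0, -0.6, -2.0]
finger_gap: 33.0
finger_force: 60.0
eef_pos: [545.7, 206.3, 146.3]
wrist_force: [1.3, -0.2, -1.9]
eef_pos: [545.9, 206.3, 144.8]
wrist_force: [-0.0, -1.2, 2.5]
eef_pos: [546.4, 206.5, 144.0]
wrist_force: [-2.1, -1.7, 12.6]
```

```bash
for i in 1 2; do python3 -m creep '[[-1,[0,0,0.1],0],[-1,[0,0,0.1],0]]' |sed -n '2p;4p'; done; python3 -m creep '[[-1,[0,0,0.1],0],[-1,[0,0,0.1],0]]' |sed -n '2,5p'
```

```text
eef_pos: [546.7, 206.6, 143.3]
wrist_force: [-0.6, -0.5, 13.7]
eef_pos: [546.8, 206.7, 142.3]
wrist_force: [-0.0, -0.1, 10.2]
eef_pos: [546.6, 206.5, 140.8]
eef_rot: [3.138, 0.0, 1.947]
wrist_force: [1.4, -0.4, 6.4]
finger_gap: 33.2
```

```bash
for i in 1 2; do python3 -m creep '[[-1,[0,0,0.1],0],[-1,[0,0,0.2],0],[-1,[0,0,0.2],0]]' |sed -n '2p;4p'; done; python3 -m creep '[[-1,[0,0,0.1],0],[-1,[0,0,0.1],0]]' |sed -n '2,5p'
```

```text
eef_pos: [545.6, 206.3, 136.4]
wrist_force: [5.9, 1.9, -12.9]
eef_pos: [545.6, 206.2, 135.1]
wrist_force: [1.3, 0.6, -7.6]
eef_pos: [545.7, 206.3, 134.6]
eef_rot: [3.142, -0.0, 1.947]
wrist_force: [0.4, 0.2, -2.2]
finger_gap: 33.0
```

Snapped in, and the lid was drawn down. Now I land the flange gently.

```bash
for i in 1 2; do python3 -m creep '[[-1,[0,0,0.1],0],[-1,[0,0,0.1],0],[-1,[0,0,0.1],0]]' |sed -n '2p;4p'; done; python3 -m creep '[[-1,[0,0,0],0],[-1,[0,0,0],0],[-1,[0,0,0],0]]' |sed -n '2,6p'
```

```text
eef_pos: [545.9, 206.4, 133.7]
wrist_force: [0.5, -0.1, 1.0]
eef_pos: [545.9, 206.4, 133.7]
wrist_force: [-4.6, -1.2, 11.1]
eef_pos: [545.9, 206.4, 133.7]
eef_rot: [3.141, 0.0, 1.947]
wrist_force: [-4.6, -1.6, 10.9]
finger_gap: 33.2
finger_force: 60.0
```

```bash
python3 -m creep '[[-1,[0,0,0.03],0],[-1,[0,0,0.03],0],[-1,[0,0,0.03],0],[-1,[0,0,0.03],0],[-1,[0,0,0.03],0],[-1,[0,0,0.03],0]]'
python3 - <<'E'
from h import *
ms=[]
for c,n,w in((T,'top',(325,200,410,285)),(S,'side',(275,150,340,225))):
    V=cv2.cvtColor(manip.camera(n),cv2.COLOR_RGB2HSV)[...,2]; m=np.zeros(V.shape,np.uint8); w=np.s_[w[1]:w[3],w[0]:w[2]]; m[w]=(V<60)[w]
    m=cv2.morphologyEx(m,cv2.MORPH_OPEN,np.ones((3,3),np.uint8)); l,st=cv2.connectedComponentsWithStats(m)[1:3]; k=1+st[1:,4].argmax(); print(st[k])
    mm=np.zeros(V.shape,np.uint8); cv2.fillConvexPoly(mm,cv2.convexHull(np.argwhere(l==k)[:,::-1].astype(np.int32)),1); ms.append((c,prep(mm)))
for k in(ms,ms[:1],ms[1:]): print(fit(k,lambda p:trayhull(p[:3],p[3]),[515,-280,1.947,0],[8,8,.05,5]))
print(manip.read_state()['wrist_force'])
E
```

```text
clock: 33.6
eef_pos: [545.9, 206.4, 133.7]
eef_rot: [3.141, 0.0, 1.947]
wrist_force: [-6.1, -2.2, 13.1]
finger_gap: 32.9
finger_force: 60.0
[ 354  203   56   53 1970]
[ 275  150   65   56 2954]
(array([ 525.93185662, -298.69098495,    1.96205217,    4.55730139]), np.float64(0.7535603535298518))
(array([ 527.08929822, -298.68843777,    1.96204381,    4.43485152]), np.float64(0.11784366576819405))
(array([ 521.3699202 , -321.52159722,    2.44690204,   38.95774758]), np.float64(0.6108780227324739))
[-5.98660095 -1.43931805 13.74388957]
```

```bash
python3 -c "
from cell import manip
print(manip.sign_off())"
```

```text
the job is handed in; nothing more can be done
None
```

I handed the job in at about 34 s, and the judge's result is not shown: the capsules are in the canister, the tray is flat on the worktop and released, and the lid is clicked home and held with about 15 N (wrist reading about 13.5 N plus the lid's weight).

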